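# Swap a plug-in module in a sloped rack

## Robot

A 7-joint arm with a two-finger parallel gripper is mounted at the origin on a cart in front of the work surface, level with it; the furniture and walls round the work are solid. World frame = base frame: x ahead of the robot, y to its left, z up, the work surface at z = 0. Lengths are in m, angles in rad, forces in N, time in s.
With the tool pointing down it reaches from about 0.35 to 0.9 m from the base axis. Payload 8.1 kg.
Tool frame: the origin (TCP) lies at the very end of the fingers, on their centre line; the grasp point (between the pads) lies r.grip_point_offset behind it (r.grip_point_offset is the distance from the TCP to the grasp point, in m); z points along the fingers, y is the line along which they close (so a half turn about z gives the same grasp; the last joint's range is limited). The gripper opens to 92 mm and grips with 3 to 60 N. Pads are 19 mm wide; open, the fingers measure 130 mm over their backs; the gripper's body (75 mm by 190 mm) begins 47 mm behind the grasp point.
Start: joints at [1.074, 0.434, 0.025, 1.573, -0.012, 1.134, -0.075], TCP at [0.24, -0.577, 0.227] pointing down, gripper open.
Joint ranges: [-2.62, 2.62], [-0.44, 2.09], [-1.27, 1.32], [0.08, 2.57], [-1.32, 4.46], [0.12, 2], [-2.74, 2.74]. Speed limits (rad/s): [2.22, 2.22, 3.01, 3.01, 3.14, 3.14, 3.14].

## Interface

Orientations are given as a unit quaternion [w, x, y, z].
In Python, from rig import r gives the robot as it stands. The module is installed in compiled form; this text tells all that it offers.
- The arm moves only by the tool send_rows, never from a script. Its argument "motion" is a list of rows, each a list of 7 numbers: the turn, a rotation vector about the tool's x, y, z in degrees, then the shift along the tool's x, y, z in m, then the opening in per cent of the stroke, from 0 (shut) to 100 (fully open). A call has exactly 10 rows; each row is the pose to reach, as a shift and turn from the pose commanded when the call began, along the tool's axes at that moment; what a row does not reach only later rows make up. A row lasts 1/12 s, in which the tool goes at most 41.7 mm and 7.16 degrees, less where a joint would pass 70% of its speed; a pose out of reach is approached as far as the arm can. A call with a gripper value outside its range is refused whole. The fingers move at their own pace and stop on an object; "grip_force" is the grip in N (left out, the last holds). Time passes only in rows, so rows that repeat a pose let the fingers close, or fill a call up. It gives the time, the measured TCP pose, the force, the opening and the grip force at its end, in the units of the state.
- r.sense(): the state, without advancing time (a new reading comes with each control period).
- r.capture(name): name is "scene" or "side" or "wrist"; returns the picture (400x640x3 uint8, blue, green, red); there is no depth.
- r.camera_params(name): a dict with "mtx" (3x3 intrinsics, pixels), "dist_coeffs" ([k1, k2, p1, p2, k3] as OpenCV has them; the pictures are not rectified), "R" (3x3) and "t" (3): a world point X has camera coordinates R X + t. Camera axes: x right, y down, z forward; pixel columns grow to the right and rows downward; lengths in m; the calibration is good to about 2 mm. A picture is of the moment at which its call begins: read the wrist's pose just before it. camera_params takes no time and is no camera call; for the wrist camera it gives the pose at the moment of the call.
- r.close_job(): hands the job in; it is judged then, once.
The state is a dict: "time": time; "joint_positions": joint angles; "joint_velocities": joint speeds; "joint_efforts": joint torques, N m; "tcp_pos": TCP position; "eef_rot": TCP orientation; "force": force on the tool from outside, world axes, zero at the start; "moment": the same for the moment, N m; "grip_width": finger opening in m; "grasp_force": force on a finger pad.
Only numpy, scipy, OpenCV 4.12 (cv2) and the standard library are available. Lean on these libraries where they do the work, as an engineer would, in place of code of your own. Each camera call takes 0.05 s, during which the arm holds its last target. There are 200 camera calls.

## Task

Change the plug-in module: pull the old module out of the sloped rack and park it in the free groove of the raised two-groove stand, then take the spare module from the stand's other groove and slide it fully home into the rack. Then push the rack's sliding bolt all the way across so that it locks the spare in, and leave the tape roll, power brick and profile offcut where they are.

Things in the scene. Friction and masses are not known exactly. Their poses are not given: they have to be found in the camera images.
- rack_slot: the slot of the fixed aluminium rack with the bolt; holds the old module. Inside 79 (x) x 12.4 (y) mm, 60 deep, flared mouth 24 x 91 mm, block 36 mm wide. Origin: centre of its floor; z out of the mouth (up and towards the robot, 25 deg from vertical), y across the narrow width (robot's left), x along the long side. Bolt deck beside it: y 20 to 108, x -44 to -10, up to z 84 mm.
- groove_left: the robot's left groove of the fixed stand (two equal aluminium grooves 74 mm apart, on posts, floors 105 mm above the worktop); holds the spare. Inside 79 (x) x 13.4 (y) mm, 36 deep, flared mouth. Origin: centre of its floor; z out of the mouth (up and towards the robot, 25 deg from vertical), y across the narrow width (robot's left), x along the long side.
- groove_right: the groove on the robot's right of the same stand, free at the start; same size and frame as groove_left.
- old_module: flat grey plug-in module: slab 76 (x) x 10 (y) x 72 (z) mm, with a grip tab 30 (x) x 10 (y) mm on the middle of its upper edge, z 72 to 102 mm. Origin: centre of the foot edge, z to the tab, y across the thickness. Grip the tab's two faces, tool along its z. It stands fully home in the rack at the start.
- spare_module: flat grey plug-in module: slab 76 (x) x 10 (y) x 72 (z) mm, with a grip tab 30 (x) x 10 (y) mm on the middle of its upper edge, z 72 to 102 mm. Origin: centre of the foot edge, z to the tab, y across the thickness. Grip the tab's two faces, tool along its z. It looks the same as the old one and stands in the left groove of the stand at the start.
- bolt (a joint): flat steel bolt, 12 mm wide, 9 thick, by the rack slot's robot-side end: m pushed across the slot (along -y of rack_slot). Starts open (0 to 0.006), 0.036 = fully across; about 2 N, stays where left. Passes 2.5 mm above the slab's shoulder beside the tab, so it closes only over a module that is home.
- bolt_knob (a point): top centre of the bolt's upright steel knob, a pin 12 mm in diameter and 27 mm tall along rack_slot's z; moves with the bolt. Push it sideways along -y of rack_slot.
- tape_roll: tape roll lying flat, 76 mm across, 19 mm high; origin at the centre of its underside; bystander.
- power_brick: black power brick 28 x 42 x 58 mm, standing; origin at the centre of its underside; bystander.
- profile_offcut: aluminium profile offcut 30 x 30 x 62 mm, standing; origin at the centre of its underside; bystander.
Mind the look-alikes: they are no part of the job. What is shaped like the spare_module but purple is not meant.

How it is judged:
By the outcome, as a careful person would: the job done as asked, in the order asked, and still so for the second after the job is handed in, with the robot touching nothing.
It also fails if it takes over 72 s, if anything falls off the work surface, if the arm or the gripper's body presses on something with over 40 N, if the wrist force passes 120 N, or if a joint passes its speed limit or range.

## Working session

There is one attempt and no reset: what is moved stays moved. The work goes in short steps, Python scripts to look and compute and a tool call to move; the robot and the scene stay as the last step left them, time stands still between calls to the robot, and variables do not carry over. Pictures are saved under pics/ and viewed, at most 12 in all, crops included, and the job is handed in when it is done.

Besides the shell and the picture viewer there is one more tool, called by a JSON object that holds its "api" and its "payload", one argument or row to a line. send_rows: Moves the arm, as the interface text tells. Its arguments: {"type":"object","properties":{"motion":{"type":"array"},"grip_force":{"type":"number"}},"required":["motion"]}

```bash
mkdir -p pics; python3 - <<'E'
from rig import r
import cv2,numpy as np
for n in ["scene","side"]:
    im=r.capture(n); cv2.imwrite(f"pics/{n}0.png",im)
    p=r.camera_params(n); print(n,p["mtx"],p["dist_coeffs"],-np.array(p["R"]).T@p["t"],np.array(p["R"])[2])
print(r.sense()); print(r.grip_point_offset)
E
```

```text
scene [[478.26317131   0.         317.19548144]
 [  0.         478.26317131 194.32211098]
 [  0.           0.           1.        ]] [-0.13483443  0.          0.          0.          0.        ] [-0.16256998 -0.75688247  1.01543618] [ 0.45506255  0.62008727 -0.63906952]
side [[422.98626878   0.         317.96071708]
 [  0.         422.98626878 199.87014429]
 [  0.           0.           1.        ]] [-0.07730029  0.          0.          0.          0.        ] [0.1851067  0.79229396 0.82532952] [ 0.29100582 -0.66249839 -0.69022568]
{'time': 0.1, 'joint_positions': array([ 1.07439867,  0.43517929,  0.02497831,  1.57397925, -0.01158005,
        1.13399782, -0.07514373]), 'joint_velocities': array([-9.15284036e-04, -9.35386204e-04, -1.07033105e-03, -1.76993290e-03,
        2.05358624e-03, -5.89110546e-05,  2.06220994e-04]), 'joint_efforts': array([ 3.13458731e-03, -6.69129896e+01,  9.88140665e-01, -3.15149903e+01,
       -6.02694391e-02,  3.72720917e-02,  9.43435589e-05]), 'tcp_pos': array([ 0.23958377, -0.57677395,  0.22601775]), 'eef_rot': array([-6.77326551e-04,  9.80688354e-01,  1.95575684e-01, -2.11472007e-04]), 'force': array([-0.25018163,  0.44338827,  0.07095877]), 'moment': array([-0.00867787,  0.04772656, -0.03666973]), 'grasp_force': 0.0, 'grip_width': 0.0918238523893427}
0.0188
```

View pics/scene0.png

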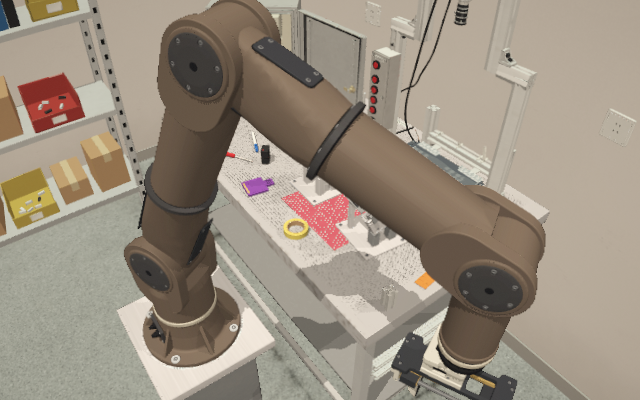

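View pics/side0.png

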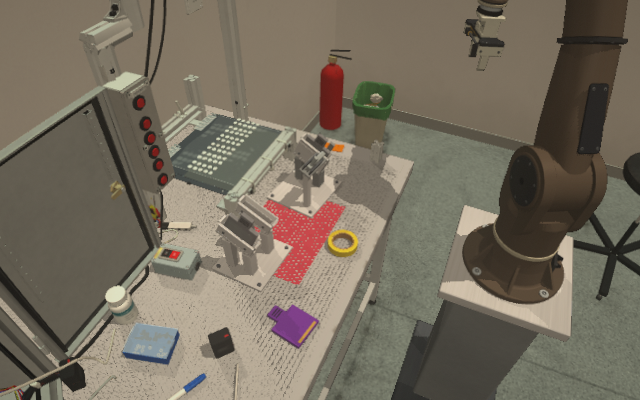

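Side view: the stand is at about (250,235) with a grey module in its groove, and the rack with the old module is at about (312,165). The purple look-alike lies at (293,325), tape at (342,243), brick at (220,342), offcut at (378,153).

```bash
cat > h.py <<'E'
import numpy as np,cv2
from scipy.spatial.transform import Rotation as Ro
from rig import r
def ray(p,uv):
    u=cv2.undistortPoints(np.array([[uv]],float),np.array(p["mtx"]),np.array(p["dist_coeffs"]))[0,0]
    R=np.array(p["R"]);C=-R.T@np.array(p["t"]);d=R.T@[u[0],u[1],1]
    return C,d/np.linalg.norm(d)
def onz(p,uv,z):
    C,d=ray(p,uv);return C+d*(z-C[2])/d[2]
def tri(obs):
    A=np.zeros((3,3));b=np.zeros(3)
    for p,uv in obs:
        C,d=ray(p,uv);M=np.eye(3)-np.outer(d,d);A+=M;b+=M@C
    X=np.linalg.solve(A,b)
    return X,[np.linalg.norm(np.cross(X-ray(p,uv)[0],ray(p,uv)[1])) for p,uv in obs]
def proj(p,X):
    R=np.array(p["R"]);return cv2.projectPoints(np.array(X,float).reshape(-1,3),cv2.Rodrigues(R)[0],np.array(p["t"],float),np.array(p["mtx"]),np.array(p["dist_coeffs"]))[0][:,0]
def toolR():
    q=r.sense()["eef_rot"];return Ro.from_quat([q[1],q[2],q[3],q[0]])
def delta(pos,R):  # goal pose -> rotvec deg, shift in tool axes, from measured pose
    s=r.sense();T=toolR();return (T.inv()*R).as_rotvec(degrees=True).round(2),T.inv().apply(np.array(pos)-s["tcp_pos"]).round(4)
E
python3 - <<'E'
from h import *
p=r.camera_params("side")
for n,uv,z in [("stand",(245,225),.15),("rack",(312,160),.1),("tape",(342,243),.0),("purple",(293,325),0),("brick",(220,350),0),("offcut",(378,165),0)]: print(n,onz(p,uv,z).round(3))
im=cv2.imread("pics/side0.png")[120:290,200:400]
cv2.imwrite("pics/c1.png",cv2.resize(im,(700,595),interpolation=cv2.INTER_CUBIC))
w=r.camera_params("wrist");R=np.array(w["R"]);print(w["mtx"],w["dist_coeffs"],-R.T@w["t"],R)
print(toolR().as_matrix())
T=toolR().as_matrix();print("cam in tool",T.T@(-R.T@w["t"]-r.sense()["tcp_pos"]),(R@T).round(3))
E
```

```text
stand [0.581 0.284 0.15 ]
rack [ 0.572 -0.042  0.1  ]
tape [0.411 0.119 0.   ]
purple [0.42  0.381 0.   ]
brick [0.53  0.498 0.   ]
offcut [ 0.429 -0.223  0.   ]
[[317.3881961    0.         318.23447691]
 [  0.         317.3881961  196.0141631 ]
 [  0.           0.           1.        ]] [-0.04443793  0.          0.          0.          0.        ] [ 0.31679782 -0.54542646  0.38361462] [[ 0.38371163 -0.92345177 -0.00148645]
 [-0.87822109 -0.36541408  0.30854541]
 [-0.28546997 -0.11708704 -0.95120845]]
[[ 9.23500214e-01  3.83597306e-01 -6.79713476e-04]
 [ 3.83597879e-01 -9.23499386e-01  1.24577496e-03]
 [-1.49839061e-04 -1.41121009e-03 -9.99998993e-01]]
cam in tool [ 0.08330841  0.00044731 -0.15761014] [[ 0.     1.     0.   ]
 [-0.951  0.    -0.308]
 [-0.308 -0.     0.951]]
```

View pics/c1.png

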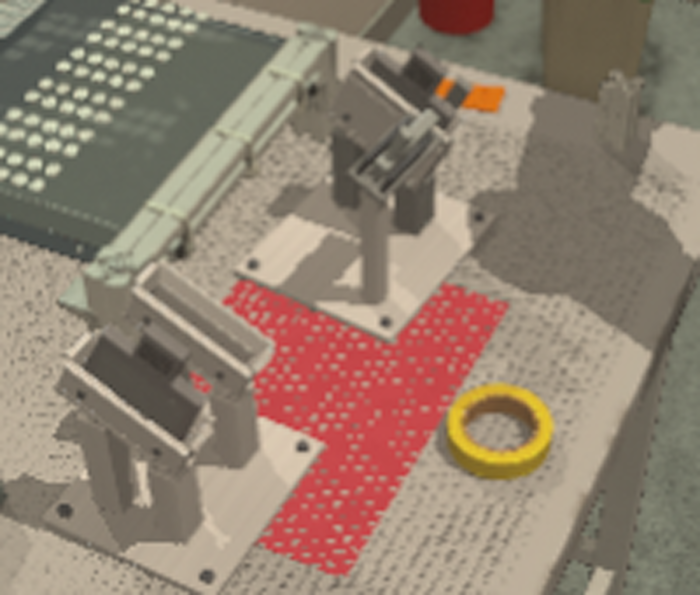

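The enlarged crop shows the stand at lower left: its near (robot's left) groove is filled by a grey module with its tab at about (165,355), and the right groove at (205,320) is empty. The rack with module and bolt is at (400,120). The purple look-alike lies flat on the table at side (293,325) and isn't meant. I'll move the wrist camera over both.

```bash
python3 - <<'E'
from h import *
R=Ro.from_matrix(np.array([[np.cos(a:=np.radians(25)),0,np.sin(a)],[0,-1,0],[np.sin(a),0,-np.cos(a)]]))
for p in ([.35,-.3,.42],[.47,.04,.40]): print(delta(p,R))
E
```

```text
(array([-5.  , 24.7 , 22.18]), array([ 0.2081, -0.2135, -0.1937]))
(array([-5.  , 24.7 , 22.18]), array([ 0.4494, -0.4814, -0.1734]))
```

{"api": "send_rows", "payload": {
  "motion": [
    [0, 0, 0, 0.02, -0.02, -0.04, 100],
    [0, 0, 0, 0.04, -0.04, -0.07, 100],
    [-1, 5, 4.4, 0.07, -0.065, -0.1, 100],
    [-2, 10, 8.8, 0.095, -0.09, -0.13, 100],
    [-3, 15, 13.2, 0.12, -0.115, -0.16, 100],
    [-4, 20, 17.7, 0.145, -0.14, -0.18, 100],
    [-5, 24.7, 22.2, 0.17, -0.17, -0.194, 100],
    [-5, 24.7, 22.2, 0.19, -0.195, -0.194, 100],
    [-5, 24.7, 22.2, 0.21, -0.215, -0.194, 100],
    [-5, 24.7, 22.2, 0.235, -0.24, -0.19, 100]
  ]
}}

```text
time: 0.93
tcp_pos: [0.365, -0.2634, 0.4181]
eef_rot: [0.002, 0.976, -0.0, 0.218]
force: [0.8, -0.3, -0.2]
grip_width: 0.092
grasp_force: 0.0
```

```bash
python3 - <<'E'
from h import *
R=Ro.from_matrix(np.array([[np.cos(a:=np.radians(25)),0,np.sin(a)],[0,-1,0],[np.sin(a),0,-np.cos(a)]]))
print(r.sense()["tcp_pos"],r.sense()["time"])
for p in ([.48,.0,.40],[.48,.16,.40]): print(delta(p,R))
E
```

```text
[ 0.36495795 -0.26341449  0.41814521] 0.9333
(array([ 0.2 , -0.15,  0.03]), array([ 0.0966, -0.2636,  0.0644]))
(array([ 0.2 , -0.15,  0.03]), array([ 0.0967, -0.4236,  0.0638]))
```

{"api": "send_rows", "payload": {
  "motion": [
    [0, 0, 0, 0.012, -0.033, 0.008, 100],
    [0, 0, 0, 0.024, -0.066, 0.016, 100],
    [0, 0, 0, 0.036, -0.099, 0.024, 100],
    [0, 0, 0, 0.048, -0.132, 0.032, 100],
    [0, 0, 0, 0.06, -0.165, 0.04, 100],
    [0, 0, 0, 0.072, -0.198, 0.048, 100],
    [0, 0, 0, 0.084, -0.231, 0.056, 100],
    [0, 0, 0, 0.096, -0.263, 0.064, 100],
    [0, 0, 0, 0.096, -0.263, 0.064, 100],
    [0, 0, 0, 0.096, -0.263, 0.064, 100]
  ]
}}

```text
time: 1.77
tcp_pos: [0.4789, -0.0003, 0.3987]
eef_rot: [0.0, 0.976, 0.002, 0.216]
force: [-0.5, -1.4, -0.5]
grip_width: 0.0919
grasp_force: 0.0
```

```bash
cat > cap.py <<'E'
import sys,pickle
from h import *
n=sys.argv[1]
p=r.camera_params("wrist");im=r.capture("wrist")
cv2.imwrite(f"pics/{n}.png",im);pickle.dump({k:np.array(v) for k,v in p.items()},open(f"pics/{n}.pkl","wb"))
print(r.sense()["tcp_pos"],r.sense()["time"])
E
python3 cap.py w1
```

```text
[ 0.47858454 -0.00231573  0.39865952] 1.8167
```

{"api": "send_rows", "payload": {
  "motion": [
    [0, 0, 0, 0, -0.03, 0, 100],
    [0, 0, 0, 0, -0.06, 0, 100],
    [0, 0, 0, 0, -0.09, 0, 100],
    [0, 0, 0, 0, -0.12, 0, 100],
    [0, 0, 0, 0, -0.15, 0, 100],
    [0, 0, 0, 0, -0.18, 0, 100],
    [0, 0, 0, 0, -0.18, 0, 100],
    [0, 0, 0, 0, -0.18, 0, 100],
    [0, 0, 0, 0, -0.18, 0, 100],
    [0, 0, 0, 0, -0.18, 0, 100]
  ]
}}

```text
time: 2.65
tcp_pos: [0.4785, 0.1768, 0.3983]
eef_rot: [0.001, 0.976, 0.0, 0.216]
force: [0.5, 0.4, -0.1]
grip_width: 0.0917
grasp_force: 0.0
```

```bash
python3 cap.py w2
```

```text
[0.47860615 0.17688354 0.39843315] 2.7
```

View pics/w1.png

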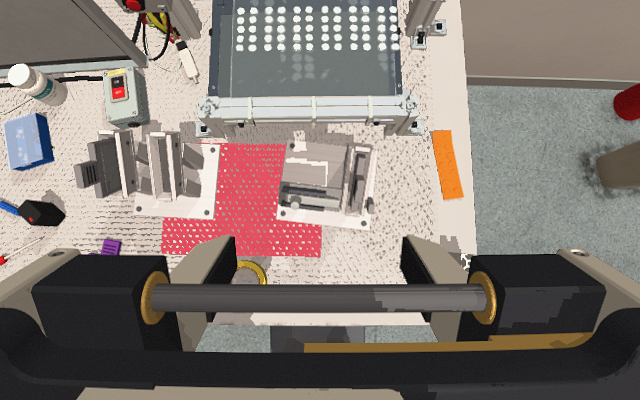

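View pics/w2.png

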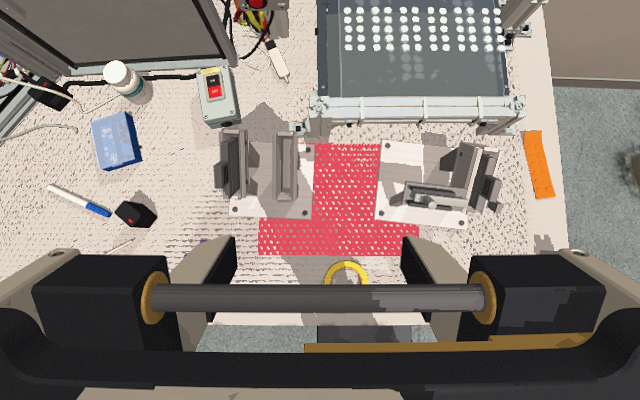

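Both wrist pictures show the stand (w1 around (150,175), w2 (265,170)), with the module in its left groove and the right groove free. They also show the rack with bolt (w1 around (345,180), w2 (440,180)). Next: enlarged crops to pick points.

```bash
python3 - <<'E'
from h import *
def crop(n,x,y): 
    im=cv2.imread(f"pics/{n}.png")[y:y+100,x:x+133]; im=cv2.resize(im,(399,300),interpolation=cv2.INTER_CUBIC)
    im=cv2.convertScaleAbs(im,alpha=1.3,beta=10)
    for k in range(0,133,20): cv2.putText(im,str(x+k),(k*3,8),0,.3,(0,0,255)); cv2.line(im,(k*3,9),(k*3,14),(0,0,255))
    for k in range(20,100,20): cv2.putText(im,str(y+k),(0,k*3+3),0,.3,(0,0,255))
    return im
cv2.imwrite("pics/c2.png",np.vstack([np.hstack([crop("w1",265,130),crop("w2",375,130)]),np.hstack([crop("w1",70,125),crop("w2",205,120)])]))
E
```

```text
(no output)
```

View pics/c2.png

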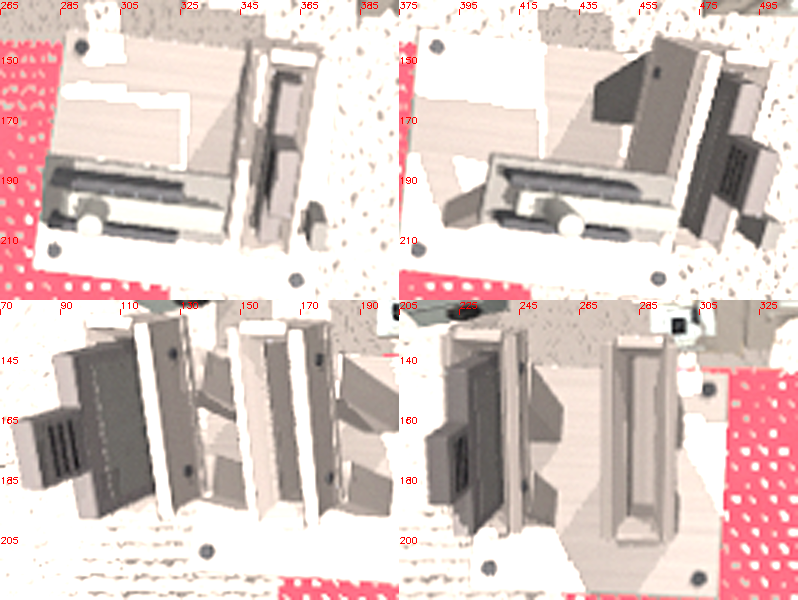

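Crops: old module's tab top is at w1 (360,188) / w2 (497,189), bolt knob top at w1 (295,206) / w2 (432,205). Spare tab top is at w1 (81,175) / w2 (217,175). The free groove runs along w2 x≈283, y 137–200. Base-plate screws are visible on both, which gives the yaw. The spare is the grey module standing in the left groove, since the purple one lies on the table, outside the stand.

```bash
python3 - <<'E'
from h import *
import pickle
P1,P2=[pickle.load(open(f"pics/{n}.pkl","rb")) for n in("w1","w2")]
for n,a,b in [("oldtab",(360,188),(497,189)),("knob",(295,205),(432,204)),("sparetab",(81,175),(217.5,175.5)),("grooveR front rim", (153,199),(282.5,200)),("rack hole",(292.3,145.7),(387.7,145.7)),("rack hole2",(363.7,223.3),(461.3,223)),("plate2",(283,213.3),(381.3,213.5)),("stand h",(139,208.7),(234.7,209.3))]:
    X,e=tri([(P1,a),(P2,b)]);print(n,X.round(4),np.round(e,4))
z=.006
for P,pts in[(P1,[(292.3,145.7),(283,213.3),(363.7,223.3)]),(P2,[(387.7,145.7),(381.3,213.5),(461.3,223)]),(P2,[(308,149.3),(305,212.7),(234.7,209.3)])]:
    W=[onz(P,q,z) for q in pts];d=W[0]-W[1];e=W[1]-W[2];print(np.round(W,3)[:,:2].tolist(),np.degrees(np.arctan2(d[1],d[0])),np.degrees(np.arctan2(-e[0],e[1])))
E
```

```text
oldtab [ 0.5465 -0.054   0.1796] [0.0008 0.0008]
knob [0.5267 0.0286 0.1709] [0.0005 0.0005]
sparetab [0.5611 0.3011 0.1889] [0.0002 0.0002]
grooveR front rim [0.5347 0.2236 0.1526] [0.0004 0.0004]
rack hole [0.6514 0.0468 0.0078] [0. 0.]
rack hole2 [ 0.5089 -0.083   0.0084] [0.0003 0.0003]
plate2 [0.5263 0.0617 0.0075] [0.0003 0.0003]
stand h [0.5334 0.3259 0.0063] [0. 0.]
[[0.652, 0.047], [0.527, 0.062], [0.509, -0.083]] -6.8010499938337725 -6.823753307414946
[[0.652, 0.046], [0.526, 0.061], [0.509, -0.084]] -6.818049553714423 -6.810088578001562
[[0.645, 0.194], [0.527, 0.199], [0.533, 0.326]] -2.379253971103162 177.30779515601338
```

```bash
cat >> h.py <<'E'
def slotR(yaw,tilt=25):
    return Ro.from_euler('z',yaw,degrees=True)*Ro.from_euler('y',-tilt,degrees=True)  # columns = slot x,y,z
FL=Ro.from_matrix(np.diag([1.,-1,-1]))
def tool_for(S): return S*FL
E
python3 - <<'E'
from h import *
S=slotR(-6.8);print(S.as_matrix().round(3))
tab=np.array([.5465,-.054,.18])
for o in ([0,.04,.07],[0,-.04,.07]): print(delta(tab+S.apply(o),tool_for(S)))
E
```

```text
[[ 0.9    0.118 -0.42 ]
 [-0.107  0.993  0.05 ]
 [ 0.423 -0.     0.906]]
(array([-2.75, -0.01,  6.22]), array([-0.0265,  0.1873,  0.1591]))
(array([-2.75, -0.01,  6.22]), array([-0.0351,  0.2667,  0.1553]))
```

{"api": "send_rows", "payload": {
  "motion": [
    [-0.4, 0, 0.9, -0.004, 0.026, 0.023, 100],
    [-0.8, 0, 1.8, -0.008, 0.053, 0.046, 100],
    [-1.2, 0, 2.7, -0.011, 0.08, 0.068, 100],
    [-1.6, 0, 3.6, -0.015, 0.107, 0.091, 100],
    [-2, 0, 4.5, -0.019, 0.134, 0.114, 100],
    [-2.4, 0, 5.4, -0.023, 0.16, 0.137, 100],
    [-2.75, 0, 6.2, -0.026, 0.187, 0.159, 100],
    [-2.75, 0, 6.2, -0.026, 0.187, 0.159, 100],
    [-2.75, 0, 6.2, -0.026, 0.187, 0.159, 100],
    [-2.75, 0, 6.2, -0.026, 0.187, 0.159, 100]
  ]
}}

```text
time: 3.53
tcp_pos: [0.5226, -0.0094, 0.2443]
eef_rot: [0.012, 0.974, -0.058, 0.217]
force: [0.4, -0.1, 1.3]
grip_width: 0.0921
grasp_force: 0.0
```

```bash
python3 cap.py w3
```

```text
[ 0.52289802 -0.0089104   0.24486755] 3.5833
```

{"api": "send_rows", "payload": {
  "motion": [
    [0, 0, 0, 0, 0.02, 0, 100],
    [0, 0, 0, 0, 0.04, 0, 100],
    [0, 0, 0, 0, 0.06, 0, 100],
    [0, 0, 0, 0, 0.08, 0, 100],
    [0, 0, 0, 0, 0.08, 0, 100],
    [0, 0, 0, 0, 0.08, 0, 100],
    [0, 0, 0, 0, 0.08, 0, 100],
    [0, 0, 0, 0, 0.08, 0, 100],
    [0, 0, 0, 0, 0.08, 0, 100],
    [0, 0, 0, 0, 0.08, 0, 100]
  ]
}}

```text
time: 4.42
tcp_pos: [0.5133, -0.0881, 0.2441]
eef_rot: [0.012, 0.975, -0.057, 0.217]
force: [-0.5, 0.8, -0.1]
grip_width: 0.0916
grasp_force: 0.0
```

```bash
python3 cap.py w4; python3 - <<'E'
from h import *
import pickle
P={n:pickle.load(open(f"pics/{n}.pkl","rb")) for n in("w3","w4")}
out=[]
for n in P:
    u,v=proj(P[n],[.5465,-.054,.18])[0];print(u,v)
    x=int(u)-66;y=int(v)-75;x=max(0,min(x,640-133));y=max(0,min(y,200))
    im=cv2.imread(f"pics/{n}.png")[y:y+200,x:x+133]; im=cv2.resize(im,(399,600),interpolation=cv2.INTER_CUBIC)
    for k in range(0,133,20): cv2.putText(im,str(x+k),(k*3,8),0,.3,(0,0,255)); cv2.line(im,(k*3,9),(k*3,14),(0,0,255))
    for k in range(20,200,20): cv2.putText(im,str(y+k),(0,k*3+3),0,.3,(0,0,255))
    out.append(im)
cv2.imwrite("pics/c3.png",np.hstack(out))
E
```

```text
[ 0.51333578 -0.08825638  0.24405325] 4.4667
371.4532438394194 208.9738905621864
268.1722757850226 209.01541567334843
```

View pics/c3.png

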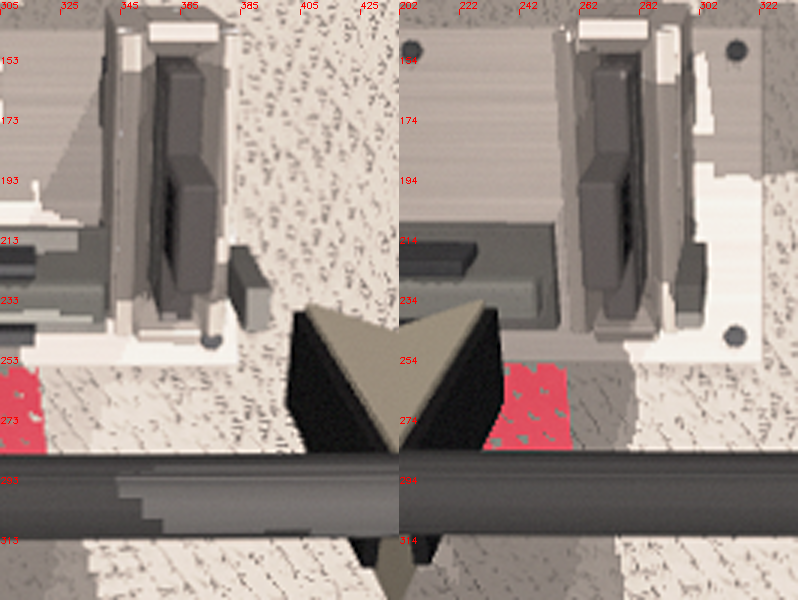

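Two near views: the old tab's top face is at about w3 (371,212) and w4 (270,212), sitting fully down in the slot. I'll read the edges numerically.

```bash
python3 - <<'E'
from h import *
for n,x0,x1 in(("w3",350,385),("w4",255,295)):
    g=cv2.cvtColor(cv2.imread(f"pics/{n}.png"),6)
    print(n,list(range(x0,x1)))
    for y in (200,206,212,218,224): print(y,g[y,x0:x1].tolist())
    xc=371 if n=="w3" else 269
    print("col",xc,list(enumerate(g[184:240,xc].tolist(),184)))
E
```

```text
w3 [350, 351, 352, 353, 354, 355, 356, 357, 358, 359, 360, 361, 362, 363, 364, 365, 366, 367, 368, 369, 370, 371, 372, 373, 374, 375, 376, 377, 378, 379, 380, 381, 382, 383, 384]
200 [112, 101, 103, 103, 95, 68, 62, 69, 66, 55, 36, 23, 24, 49, 65, 80, 91, 95, 95, 93, 91, 90, 92, 93, 94, 94, 89, 112, 148, 137, 177, 226, 216, 204, 218]
206 [102, 103, 105, 104, 92, 52, 63, 73, 59, 52, 26, 15, 28, 54, 66, 86, 91, 94, 94, 94, 96, 93, 93, 93, 91, 91, 91, 121, 145, 180, 227, 214, 208, 221, 216]
212 [100, 103, 103, 107, 104, 58, 65, 76, 59, 51, 23, 19, 36, 58, 67, 91, 93, 93, 95, 91, 94, 90, 92, 92, 91, 87, 95, 157, 201, 208, 223, 235, 244, 222, 200]
218 [97, 103, 102, 100, 88, 60, 66, 70, 67, 76, 44, 19, 40, 64, 78, 90, 93, 93, 93, 93, 94, 93, 91, 93, 91, 88, 111, 189, 231, 227, 206, 135, 81, 87, 87]
224 [102, 102, 103, 95, 69, 62, 66, 65, 64, 86, 87, 81, 61, 61, 85, 88, 92, 93, 95, 93, 91, 92, 90, 92, 89, 93, 126, 150, 145, 141, 113, 59, 62, 65, 77]
col 371 [(184, 95), (185, 89), (186, 84), (187, 82), (188, 82), (189, 83), (190, 83), (191, 83), (192, 82), (193, 83), (194, 88), (195, 100), 
[... 1542 characters left out ...]
, 61, 68, 48, 75, 127, 116, 114, 112, 124, 152, 146, 147, 141, 119]
col 269 [(184, 89), (185, 81), (186, 79), (187, 84), (188, 82), (189, 83), (190, 82), (191, 83), (192, 83), (193, 82), (194, 87), (195, 97), (196, 97), (197, 93), (198, 92), (199, 95), (200, 93), (201, 94), (202, 92), (203, 93), (204, 92), (205, 93), (206, 96), (207, 91), (208, 94), (209, 92), (210, 93), (211, 92), (212, 92), (213, 92), (214, 93), (215, 94), (216, 93), (217, 93), (218, 91), (219, 91), (220, 93), (221, 92), (222, 92), (223, 92), (224, 94), (225, 94), (226, 90), (227, 92), (228, 92), (229, 89), (230, 87), (231, 96), (232, 101), (233, 101), (234, 100), (235, 100), (236, 108), (237, 120), (238, 126), (239, 124)]
```

```bash
python3 - <<'E'
from h import *
import pickle
P={n:pickle.load(open(f"pics/{n}.pkl","rb")) for n in("w3","w4")}
c,e=tri([(P["w3"],(370.5,212.5)),(P["w4"],(268,212.5))]);print("tab c",c,e)
a,ea=tri([(P["w3"],(371.3,194.7)),(P["w4"],(267.4,194.5))]);b,eb=tri([(P["w3"],(369.8,230.5)),(P["w4"],(268.7,230.7))])
d=a-b;print(a,b,np.linalg.norm(d),"yaw",np.degrees(np.arctan2(d[1],d[0])),"tilt",np.degrees(np.arcsin(d[2]/np.linalg.norm(d))))
S=slotR(-6.8);print("floor",c-S.apply([0,0,.102]))
k=np.array([.5267,.0286,.1709]);print("knob in slot",S.inv().apply(k-c)+[0,0,.102])
print(delta(c+S.apply([0.004,0,.02]),tool_for(S)));print(delta(c+S.apply([0.004,0,-.024]),tool_for(S)))
E
```

```text
tab c [ 0.54403461 -0.05327832  0.17781065] [np.float64(1.6658330724437987e-05), np.float64(1.6658330724300975e-05)]
[ 0.55722822 -0.05490468  0.18283448] [ 0.53029567 -0.05166591  0.17269882] 0.028958311593013472 yaw -6.857168935918293 tilt 20.487838759555455
floor [ 0.58683844 -0.05838236  0.08536726]
knob in slot [-0.02730694  0.07924986  0.10710838]
(array([-0.08, -0.05,  0.05]), array([-0.0001, -0.0383,  0.0512]))
(array([-0.08, -0.05,  0.05]), array([-0.0002, -0.0382,  0.0952]))
```

{"api": "send_rows", "payload": {
  "motion": [
    [0, 0, 0, 0, -0.02, 0, 45],
    [0, 0, 0, 0, -0.038, 0.01, 45],
    [0, 0, 0, 0, -0.038, 0.03, 45],
    [0, 0, 0, 0, -0.038, 0.05, 45],
    [0, 0, 0, 0, -0.038, 0.065, 45],
    [0, 0, 0, 0, -0.038, 0.08, 45],
    [0, 0, 0, 0, -0.038, 0.09, 45],
    [0, 0, 0, 0, -0.038, 0.095, 45],
    [0, 0, 0, 0, -0.038, 0.095, 45],
    [0, 0, 0, 0, -0.038, 0.095, 45]
  ]
}}

```text
time: 5.3
tcp_pos: [0.5576, -0.0555, 0.158]
eef_rot: [0.012, 0.975, -0.058, 0.216]
force: [-0.0, 0.2, 0.0]
grip_width: 0.0414
grasp_force: 0.0
```

```bash
python3 - <<'E'
from h import *
S=slotR(-6.8);c=np.array([0.54403,-0.05328,0.17781])
print(delta(c+S.apply([0.004,0,-.024]),tool_for(S)),r.sense()["grip_width"])
E
```

```text
(array([-0.09, -0.03,  0.01]), array([-0.0001, -0.0006,  0.0003])) 0.04144758718728741
```

{"api": "send_rows", "payload": {
  "motion": [
    [0, 0, 0, 0, 0, 0, 0],
    [0, 0, 0, 0, 0, 0, 0],
    [0, 0, 0, 0, 0, 0, 0],
    [0, 0, 0, 0, 0, 0, 0],
    [0, 0, 0, 0, 0, 0, 0],
    [0, 0, 0, 0, 0, 0, 0],
    [0, 0, 0, 0, 0, 0, 0],
    [0, 0, 0, 0, 0, 0, 0],
    [0, 0, 0, 0, 0, 0, 0],
    [0, 0, 0, 0, 0, 0, 0]
  ],
  "grip_force": 40
}}

```text
time: 6.13
tcp_pos: [0.5578, -0.0557, 0.1581]
eef_rot: [0.012, 0.974, -0.058, 0.217]
force: [-2.7, 2.9, 4.0]
grip_width: 0.0096
grasp_force: 39.9
```

{"api": "send_rows", "payload": {
  "motion": [
    [0, 0, 0, 0, 0, -0.004, 0],
    [0, 0, 0, 0, 0, -0.01, 0],
    [0, 0, 0, 0, 0, -0.018, 0],
    [0, 0, 0, 0, 0, -0.028, 0],
    [0, 0, 0, 0, 0, -0.038, 0],
    [0, 0, 0, 0, 0, -0.05, 0],
    [0, 0, 0, 0, 0, -0.062, 0],
    [0, 0, 0, 0, 0, -0.075, 0],
    [0, 0, 0, 0, 0, -0.09, 0],
    [0, 0, 0, 0, 0, -0.105, 0]
  ]
}}

```text
time: 6.97
tcp_pos: [0.5125, -0.051, 0.253]
eef_rot: [0.012, 0.975, -0.058, 0.216]
force: [-0.1, -0.6, -0.0]
grip_width: 0.0098
grasp_force: 39.9
```

```bash
python3 - <<'E'
from h import *
S=slotR(-2.5);L=np.array([.5611,.3011,.191])-S.apply([0,0,.102]);G=L+S.apply([0,-.074,0]);print(L,G)
for o in ([0,-.06,.21],[0,.037,.21]): print(delta(G+S.apply(o),tool_for(S)))
E
```

```text
[0.60416603 0.2992197  0.09855661] [0.6009382  0.22529013 0.09855661]
(array([ 1.77,  0.06, -3.92]), array([-0.0111, -0.2184, -0.0445]))
(array([ 1.77,  0.06, -3.92]), array([-0.0178, -0.3151, -0.0475]))
```

{"api": "send_rows", "payload": {
  "motion": [
    [0, 0, 0, -0.001, -0.01, -0.02, 0],
    [0, 0, 0, -0.003, -0.035, -0.036, 0],
    [0.4, 0, -1, -0.004, -0.065, -0.044, 0],
    [0.8, 0, -2, -0.006, -0.095, -0.044, 0],
    [1.2, 0, -3, -0.007, -0.125, -0.044, 0],
    [1.8, 0, -3.9, -0.009, -0.155, -0.044, 0],
    [1.8, 0, -3.9, -0.01, -0.185, -0.044, 0],
    [1.8, 0, -3.9, -0.011, -0.208, -0.044, 0],
    [1.8, 0, -3.9, -0.011, -0.218, -0.044, 0],
    [1.8, 0, -3.9, -0.011, -0.218, -0.044, 0]
  ]
}}

```text
time: 7.8
tcp_pos: [0.5103, 0.1719, 0.2884]
eef_rot: [0.003, 0.976, -0.019, 0.216]
force: [-0.4, 0.7, -1.5]
grip_width: 0.0096
grasp_force: 39.9
```

```bash
python3 cap.py w5
```

```text
[0.51025413 0.17014349 0.28808501] 7.85
```

{"api": "send_rows", "payload": {
  "motion": [
    [0, 0, 0, 0, -0.01, 0, 0],
    [0, 0, 0, -0.001, -0.03, -0.001, 0],
    [0, 0, 0, -0.003, -0.055, -0.002, 0],
    [0, 0, 0, -0.005, -0.08, -0.003, 0],
    [0, 0, 0, -0.007, -0.097, -0.003, 0],
    [0, 0, 0, -0.007, -0.097, -0.003, 0],
    [0, 0, 0, -0.007, -0.097, -0.003, 0],
    [0, 0, 0, -0.007, -0.097, -0.003, 0],
    [0, 0, 0, -0.007, -0.097, -0.003, 0],
    [0, 0, 0, -0.007, -0.097, -0.003, 0]
  ]
}}

```text
time: 8.68
tcp_pos: [0.5074, 0.2652, 0.2883]
eef_rot: [0.005, 0.976, -0.021, 0.217]
force: [-0.6, -0.9, -1.0]
grip_width: 0.0096
grasp_force: 39.9
```

```bash
python3 cap.py w6; python3 - <<'E'
from h import *
import pickle
P={n:pickle.load(open(f"pics/{n}.pkl","rb")) for n in("w5","w6")}
out=[]
for n in P:
    u,v=proj(P[n],[.55,.262,.17])[0];print(u,v)
    x=max(0,min(int(u)-100,440));y=max(0,min(int(v)-110,200))
    im=cv2.imread(f"pics/{n}.png")[y:y+200,x:x+200]; im=cv2.resize(im,(400,400),interpolation=cv2.INTER_CUBIC)
    for k in range(0,200,20): cv2.putText(im,str(x+k),(k*2,8),0,.3,(0,0,255)); cv2.line(im,(k*2,9),(k*2,14),(0,0,255))
    for k in range(20,200,20): cv2.putText(im,str(y+k),(0,k*2+3),0,.3,(0,0,255))
    out.append(im)
cv2.imwrite("pics/c4.png",np.hstack(out))
E
```

```text
[0.50755603 0.26472631 0.28816332] 8.7333
220.5570019088737 205.8778563293594
318.91621679033466 199.05966440535838
```

View pics/c4.png

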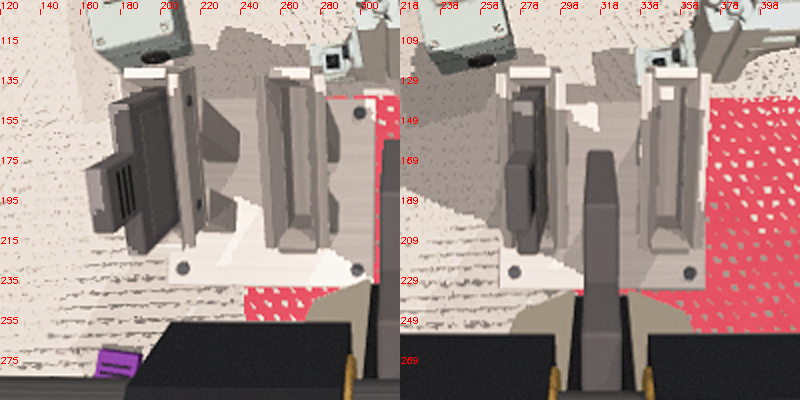

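The view shows the spare's tab top at w5 (~167,192) and w6 (~276,178). The free groove rim is at w5 x≈252–283, y≈128–221 and w6 x≈338–372, y≈122–216. The held module hangs straight between the fingers at w6 (318,..). Now the numeric edges.

```bash
python3 - <<'E'
from h import *
g={n:cv2.cvtColor(cv2.imread(f"pics/{n}.png"),6) for n in("w5","w6")}
def row(n,y,a,b): print(n,"row",y,"from",a,g[n][y,a:b].tolist())
def col(n,x,a,b): print(n,"col",x,"from",a,g[n][a:b,x].tolist())
for y in(182,192,202): row("w5",y,158,190)
for y in(170,178,186): row("w6",y,262,296)
col("w5",166,165,218);col("w5",169,165,218);col("w6",275,150,205)
for y in(150,190): row("w5",y,244,292)
for y in(150,190): row("w6",y,332,380)
col("w5",268,122,140);col("w5",268,205,228);col("w6",355,116,136);col("w6",355,198,222)
E
```

```text
w5 row 182 from 158 [227, 227, 219, 222, 194, 145, 154, 156, 156, 156, 156, 162, 115, 99, 93, 76, 64, 64, 64, 67, 27, 22, 67, 34, 26, 64, 31, 30, 66, 66, 65, 62]
w5 row 192 from 158 [229, 229, 228, 228, 230, 213, 163, 150, 156, 155, 158, 160, 162, 110, 98, 96, 85, 65, 64, 66, 67, 42, 20, 62, 48, 18, 51, 41, 27, 62, 65, 61]
w5 row 202 from 158 [227, 218, 204, 214, 220, 224, 232, 176, 126, 130, 106, 98, 95, 98, 99, 98, 99, 90, 71, 63, 64, 64, 66, 15, 41, 65, 43, 57, 62, 57, 73, 94]
w6 row 170 from 262 [157, 157, 156, 140, 129, 123, 154, 143, 137, 105, 82, 83, 83, 85, 86, 86, 84, 85, 85, 80, 74, 62, 53, 50, 65, 77, 64, 62, 59, 90, 136, 121, 121, 124]
w6 row 178 from 262 [155, 144, 156, 158, 156, 153, 141, 138, 102, 91, 97, 98, 98, 97, 97, 96, 98, 96, 96, 84, 58, 31, 19, 41, 65, 74, 65, 61, 54, 80, 135, 120, 120, 119]
w6 row 186 from 262 [159, 156, 156, 153, 139, 134, 128, 147, 138, 88, 98, 99, 97, 96, 97, 99, 97, 99, 98, 83, 61, 40, 15, 30, 69, 74, 66, 67, 58, 74, 119, 122, 117, 118]
w5 col 166 from 165 [229, 230, 228, 227, 222, 229, 228, 226, 211, 224, 232, 228, 163, 84, 117, 155, 156,
[... 1531 characters left out ...]
46, 143, 128, 122, 121, 118, 134, 147, 143, 143, 150, 156, 153, 148, 150, 143, 101, 92, 106, 132, 120, 120, 121, 117, 118, 129, 156, 145, 180, 221, 162, 124, 133, 145, 147, 147, 142, 125, 126, 124]
w5 col 268 from 122 [156, 156, 156, 159, 151, 132, 174, 248, 245, 245, 247, 242, 177, 124, 90, 98, 123, 150]
w5 col 268 from 205 [112, 111, 111, 106, 134, 161, 166, 165, 165, 170, 170, 168, 173, 173, 153, 130, 155, 223, 240, 239, 238, 238, 239]
w6 col 355 from 116 [62, 56, 39, 41, 142, 221, 224, 247, 243, 244, 244, 223, 126, 134, 133, 142, 157, 145, 142, 141]
w6 col 355 from 198 [107, 109, 111, 111, 102, 120, 134, 131, 149, 163, 164, 169, 168, 169, 165, 142, 129, 135, 163, 183, 181, 185, 187, 185]
```

```bash
python3 - <<'E'
from h import *
import pickle
P={n:pickle.load(open(f"pics/{n}.pkl","rb")) for n in("w5","w6")}
T=lambda a,b:tri([(P["w5"],a),(P["w6"],b)])
f,ef=T((264.4,127.7),(355.6,120));n,en=T((267.4,219.8),(352.9,213.5));d=f-n
print("rim",f,n,np.round(ef+en,4),np.linalg.norm(d),"yaw",np.degrees(np.arctan2(d[1],d[0])),"tilt",np.degrees(np.arcsin(d[2]/np.linalg.norm(d))))
tf,e1=T((167.2,178.8),(275.2,170.7));tn,e2=T((171.6,211),(277,203.7));d=tf-tn
print("tab",tf,tn,np.round(e1+e2,4),np.linalg.norm(d),"yaw",np.degrees(np.arctan2(d[1],d[0])),"tilt",np.degrees(np.arcsin(d[2]/np.linalg.norm(d))))
S=slotR(-2.6);rc=(f+n)/2;tc=(tf+tn)/2
print("rim c",rc,"tab c",tc,"tab-rim in S",S.inv().apply(tc-rc))
print("L origin",tc-S.apply([0,0,.102]),"R from L",tc-S.apply([0,.074,.102]),"R from rim(z~36)",rc-S.apply([0,0,.036]))
print(r.sense()["tcp_pos"],toolR().as_euler('xyz',True),tool_for(S).as_euler('xyz',True))
E
```

```text
rim [0.62943559 0.22126596 0.15823056] [0.53789859 0.22552333 0.12293356] [0.0007 0.0007 0.0001 0.0001] 0.0981989062691095 yaw -2.6628943692554214 tilt 21.066045045950275
tab [0.57191807 0.2982282  0.20206453] [0.54500326 0.29882223 0.1914279 ] [0.0002 0.0002 0.0001 0.0001] 0.028946469675615216 yaw -1.2643637368783032 tilt 21.55895977489181
rim c [0.58366709 0.22339464 0.14058206] tab c [0.55846066 0.29852521 0.19674622] tab-rim in S [-0.0021741   0.07390979  0.06298408]
L origin [0.60152335 0.29656975 0.10430282] R from L [0.59816649 0.22264593 0.10430282] R from rim(z~36) [0.59886569 0.22270448 0.10795498]
[0.50755603 0.26472631 0.28816332] [179.98604641 -25.02506496  -2.56761513] [180.  -25.   -2.6]
```

```bash
python3 - <<'E'
from h import *
S=slotR(-2.6);O=np.array([.5990,.2226,.1052])
for z in(.21,.135,.108,.078): print(z,delta(O+S.apply([.004,0,z]),tool_for(S)))
E
```

```text
0.21 (array([ 0.  , -0.03,  0.03]), array([ 0.0112,  0.0379, -0.0048]))
0.135 (array([ 0.  , -0.03,  0.03]), array([0.0111, 0.0379, 0.0702]))
0.108 (array([ 0.  , -0.03,  0.03]), array([0.0111, 0.0379, 0.0972]))
0.078 (array([ 0.  , -0.03,  0.03]), array([0.0111, 0.0379, 0.1272]))
```

{"api": "send_rows", "payload": {
  "motion": [
    [0, 0, 0, 0.003, 0.012, 0, 0],
    [0, 0, 0, 0.007, 0.025, 0, 0],
    [0, 0, 0, 0.011, 0.038, 0, 0],
    [0, 0, 0, 0.011, 0.038, 0.01, 0],
    [0, 0, 0, 0.011, 0.038, 0.025, 0],
    [0, 0, 0, 0.011, 0.038, 0.04, 0],
    [0, 0, 0, 0.011, 0.038, 0.055, 0],
    [0, 0, 0, 0.011, 0.038, 0.07, 0],
    [0, 0, 0, 0.011, 0.038, 0.078, 0],
    [0, 0, 0, 0.011, 0.038, 0.082, 0]
  ]
}}

```text
time: 9.57
tcp_pos: [0.5505, 0.2247, 0.2163]
eef_rot: [0.005, 0.976, -0.022, 0.215]
force: [-0.3, 0.6, -0.7]
grip_width: 0.0098
grasp_force: 39.9
```

```bash
python3 cap.py w7; python3 - <<'E'
from h import *
S=slotR(-2.6);O=np.array([.5990,.2226,.1052])
print(delta(O+S.apply([.004,0,.078]),tool_for(S)))
cv2.imwrite("pics/c7.png",cv2.resize(cv2.imread("pics/w7.png")[90:250,220:420],(600,480),interpolation=cv2.INTER_CUBIC))
E
```

```text
[0.55048226 0.22491967 0.21639744] 9.6167
(array([0.03, 0.1 , 0.01]), array([0.0011, 0.0001, 0.0433]))
```

View pics/c7.png

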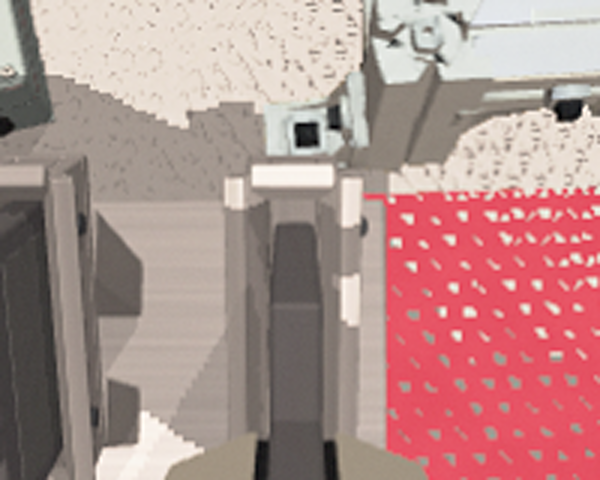

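The module hangs centred over the free groove: foot at crop x≈295, rim 228–362. I'll insert it.

{"api": "send_rows", "payload": {
  "motion": [
    [0, 0, 0, 0, 0, 0.006, 0],
    [0, 0, 0, 0, 0, 0.012, 0],
    [0, 0, 0, 0, 0, 0.018, 0],
    [0, 0, 0, 0, 0, 0.024, 0],
    [0, 0, 0, 0, 0, 0.03, 0],
    [0, 0, 0, 0, 0, 0.034, 0],
    [0, 0, 0, 0, 0, 0.038, 0],
    [0, 0, 0, 0, 0, 0.041, 0],
    [0, 0, 0, 0, 0, 0.0425, 0],
    [0, 0, 0, 0, 0, 0.0425, 0]
  ]
}}

```text
time: 10.45
tcp_pos: [0.5685, 0.2255, 0.1799]
eef_rot: [0.004, 0.976, -0.021, 0.217]
force: [-0.9, -0.4, -1.1]
grip_width: 0.0099
grasp_force: 39.9
```

```bash
python3 - <<'E'
from h import *
S=slotR(-2.6);O=np.array([.5990,.2226,.1052]);s=r.sense()
print(delta(O+S.apply([.004,0,.078]),tool_for(S)),S.inv().apply(s["force"]),s["moment"])
E
```

```text
(array([-0.07, -0.03,  0.07]), array([0.0002, 0.0015, 0.0027])) [-1.31844284 -0.39946977 -0.62966064] [0.11226882 0.66856922 0.07762959]
```

{"api": "send_rows", "payload": {
  "motion": [
    [0, 0, 0, 0, 0, 0.0005, 0],
    [0, 0, 0, 0, 0, 0.001, 0],
    [0, 0, 0, 0, 0, 0.0015, 0],
    [0, 0, 0, 0, 0, 0.002, 0],
    [0, 0, 0, 0, 0, 0.0025, 0],
    [0, 0, 0, 0, 0, 0.003, 0],
    [0, 0, 0, 0, 0, 0.0035, 0],
    [0, 0, 0, 0, 0, 0.004, 0],
    [0, 0, 0, 0, 0, 0.004, 0],
    [0, 0, 0, 0, 0, 0.004, 0]
  ]
}}

```text
time: 11.28
tcp_pos: [0.5697, 0.2263, 0.1783]
eef_rot: [0.004, 0.976, -0.021, 0.218]
force: [-15.0, -2.3, 20.0]
grip_width: 0.0098
grasp_force: 40.0
```

```bash
python3 - <<'E'
from h import *
S=slotR(-2.6);O=np.array([.5990,.2226,.1052]);s=r.sense()
print(delta(O+S.apply([.004,0,.078]),tool_for(S)),S.inv().apply(s["force"]),s["moment"])
E
```

```text
(array([-0.15, -0.13,  0.09]), array([-0.0002,  0.0024,  0.0007])) [-5.06515622 -2.96627581 24.39609496] [-0.71987618  1.77671322 -0.35340455]
```

Seated (24 N along the slot axis at the expected depth). Release and retract.

{"api": "send_rows", "payload": {
  "motion": [
    [0, 0, 0, 0, 0, -0.001, 0],
    [0, 0, 0, 0, 0, -0.001, 45],
    [0, 0, 0, 0, 0, -0.001, 45],
    [0, 0, 0, 0, 0, -0.001, 45],
    [0, 0, 0, 0, 0, -0.001, 45],
    [0, 0, 0, 0, 0, -0.01, 45],
    [0, 0, 0, 0, 0, -0.03, 45],
    [0, 0, 0, 0, 0, -0.055, 45],
    [0, 0, 0, 0, 0, -0.08, 45],
    [0, 0, 0, 0, 0, -0.08, 45]
  ]
}}

```text
time: 12.12
tcp_pos: [0.5362, 0.2289, 0.254]
eef_rot: [0.002, 0.975, -0.021, 0.219]
force: [-0.2, 1.1, -0.2]
grip_width: 0.0412
grasp_force: 0.0
```

```bash
python3 cap.py w8; python3 - <<'E'
from h import *
S=slotR(-2.6);tc=np.array([.55846,.29853,.19675])
for o in([.004,0,.03],[.004,0,-.024]): print(delta(tc+S.apply(o),tool_for(S)))
import pickle
p=pickle.load(open("pics/w8.pkl","rb"));g=cv2.cvtColor(cv2.imread("pics/w8.png"),6)
print("predicted parked tab px",proj(p,tc+S.apply([0.,-.074,0])),"spare tab",proj(p,tc))
u,v=proj(p,tc+S.apply([0,-.074,0]))[0].astype(int);print(u,g[v,u-18:u+18].tolist(),g[v-40:v+45:1,u].tolist())
E
```

```text
[0.53653725 0.22818913 0.25206801] 12.1667
(array([-0.26, -0.25,  0.05]), array([-0.0025, -0.0711,  0.0284]))
(array([-0.26, -0.25,  0.05]), array([-0.0027, -0.0709,  0.0824]))
predicted parked tab px [[322.37191969 221.88529792]] spare tab [[222.93426856 221.44830914]]
322 [151, 149, 149, 147, 136, 108, 112, 112, 112, 99, 70, 96, 101, 101, 102, 102, 101, 100, 101, 102, 100, 101, 89, 69, 104, 138, 125, 124, 123, 121, 126, 141, 162, 158, 153, 148] [102, 101, 101, 103, 100, 101, 103, 101, 101, 102, 94, 90, 89, 86, 90, 91, 88, 90, 90, 91, 91, 91, 105, 109, 101, 102, 102, 103, 102, 103, 102, 103, 103, 100, 101, 101, 103, 102, 102, 101, 101, 102, 101, 99, 102, 100, 101, 100, 102, 103, 101, 102, 101, 99, 100, 101, 101, 102, 91, 94, 102, 101, 101, 102, 99, 100, 101, 93, 134, 180, 193, 191, 189, 190, 192, 177, 141, 124, 137, 135, 134, 135, 132, 133, 132]
```

{"api": "send_rows", "payload": {
  "motion": [
    [-0.1, -0.1, 0, -0.001, -0.025, 0, 45],
    [-0.2, -0.2, 0, -0.002, -0.05, 0, 45],
    [-0.26, -0.25, 0, -0.0025, -0.071, 0.005, 45],
    [-0.26, -0.25, 0, -0.0025, -0.071, 0.02, 45],
    [-0.26, -0.25, 0, -0.0025, -0.071, 0.04, 45],
    [-0.26, -0.25, 0, -0.0025, -0.071, 0.055, 45],
    [-0.26, -0.25, 0, -0.0025, -0.071, 0.07, 45],
    [-0.26, -0.25, 0, -0.0025, -0.071, 0.078, 45],
    [-0.26, -0.25, 0, -0.0025, -0.071, 0.082, 45],
    [-0.26, -0.25, 0, -0.0025, -0.071, 0.082, 45]
  ]
}}

```text
time: 13.0
tcp_pos: [0.5717, 0.296, 0.1726]
eef_rot: [0.007, 0.977, -0.022, 0.214]
force: [0.4, -0.5, -0.3]
grip_width: 0.0413
grasp_force: 0.0
```

```bash
python3 - <<'E'
from h import *
S=slotR(-2.6);tc=np.array([.55846,.29853,.19675])
print(delta(tc+S.apply([.004,0,-.024]),tool_for(S)))
E
```

```text
(array([0.26, 0.27, 0.08]), array([ 0.0021, -0.0019, -0.0035]))
```

{"api": "send_rows", "payload": {
  "motion": [
    [0.26, 0.27, 0.08, 0.002, -0.002, -0.0035, 45],
    [0.26, 0.27, 0.08, 0.002, -0.002, -0.0035, 45],
    [0.26, 0.27, 0.08, 0.002, -0.002, -0.0035, 45],
    [0.26, 0.27, 0.08, 0.002, -0.002, -0.0035, 45],
    [0.26, 0.27, 0.08, 0.002, -0.002, -0.0035, 45],
    [0.26, 0.27, 0.08, 0.002, -0.002, -0.0035, 45],
    [0.26, 0.27, 0.08, 0.002, -0.002, -0.0035, 45],
    [0.26, 0.27, 0.08, 0.002, -0.002, -0.0035, 45],
    [0.26, 0.27, 0.08, 0.002, -0.002, -0.0035, 45],
    [0.26, 0.27, 0.08, 0.002, -0.002, -0.0035, 45]
  ]
}}

```text
time: 13.83
tcp_pos: [0.5723, 0.2985, 0.1776]
eef_rot: [0.004, 0.976, -0.022, 0.217]
force: [0.6, 0.7, -0.5]
grip_width: 0.0409
grasp_force: 0.0
```

```bash
python3 - <<'E'
from h import *
S=slotR(-2.6);tc=np.array([.55846,.29853,.19675])
print(delta(tc+S.apply([.004,0,-.024]),tool_for(S)))
E
```

```text
(array([-0.07, -0.06, -0.01]), array([-0.0004,  0.0006,  0.0009]))
```

Good. Grip.

{"api": "send_rows", "payload": {
  "motion": [
    [0, 0, 0, 0, 0, 0.001, 0],
    [0, 0, 0, 0, 0, 0.001, 0],
    [0, 0, 0, 0, 0, 0.001, 0],
    [0, 0, 0, 0, 0, 0.001, 0],
    [0, 0, 0, 0, 0, 0.001, 0],
    [0, 0, 0, 0, 0, 0.001, 0],
    [0, 0, 0, 0, 0, 0.001, 0],
    [0, 0, 0, 0, 0, 0.001, 0],
    [0, 0, 0, 0, 0, 0.001, 0],
    [0, 0, 0, 0, 0, 0.001, 0]
  ],
  "grip_force": 40
}}

```text
time: 14.67
tcp_pos: [0.5727, 0.2985, 0.1768]
eef_rot: [0.004, 0.976, -0.022, 0.217]
force: [0.4, 0.0, -0.7]
grip_width: 0.0096
grasp_force: 40.0
```

{"api": "send_rows", "payload": {
  "motion": [
    [0, 0, 0, 0, 0, -0.004, 0],
    [0, 0, 0, 0, 0, -0.01, 0],
    [0, 0, 0, 0, 0, -0.018, 0],
    [0, 0, 0, 0, 0, -0.028, 0],
    [0, 0, 0, 0, 0, -0.038, 0],
    [0, 0, 0, 0, 0, -0.05, 0],
    [0, 0, 0, 0, 0, -0.065, 0],
    [0, 0, 0, 0, 0, -0.085, 0],
    [0, 0, 0, 0, 0, -0.105, 0],
    [0, 0, 0, 0, 0, -0.125, 0]
  ]
}}

```text
time: 15.5
tcp_pos: [0.5189, 0.3007, 0.2919]
eef_rot: [0.004, 0.976, -0.022, 0.217]
force: [0.1, 0.1, -0.4]
grip_width: 0.0098
grasp_force: 40.0
```

```bash
python3 - <<'E'
from h import *
S=slotR(-6.83)
g=np.array([.5578,-.0557,.1581]) # TCP at old-module grasp while home
for z in(.12,.10,.05): print(z,delta(g+S.apply([.0015,0,z]),tool_for(S)))
print(r.sense()["tcp_pos"])
E
```

```text
0.12 (array([-1.9 , -0.07,  3.81]), array([-0.005 ,  0.3506,  0.0238]))
0.1 (array([-1.9 , -0.07,  3.81]), array([-0.005 ,  0.3513,  0.0438]))
0.05 (array([-1.9 , -0.07,  3.81]), array([-0.0051,  0.353 ,  0.0938]))
[0.51890225 0.30066891 0.29185502]
```

{"api": "send_rows", "payload": {
  "motion": [
    [0, 0, 0, 0, 0.02, 0, 0],
    [0, 0, 0, 0, 0.05, 0, 0],
    [0, 0, 0, -0.001, 0.085, 0, 0],
    [0, 0, 0, -0.001, 0.12, 0, 0],
    [-0.4, 0, 0.8, -0.002, 0.155, 0, 0],
    [-0.8, 0, 1.6, -0.003, 0.19, 0, 0],
    [-1.2, 0, 2.4, -0.004, 0.225, 0, 0],
    [-1.6, 0, 3.2, -0.005, 0.26, 0, 0],
    [-1.9, 0, 3.8, -0.005, 0.295, 0, 0],
    [-1.9, 0, 3.8, -0.005, 0.325, 0, 0]
  ]
}}

```text
time: 16.33
tcp_pos: [0.4998, -0.0258, 0.2884]
eef_rot: [0.013, 0.974, -0.059, 0.217]
force: [-0.5, 0.0, -0.8]
grip_width: 0.0098
grasp_force: 40.0
```

{"api": "send_rows", "payload": {
  "motion": [
    [0, 0, 0, 0, 0.012, 0, 0],
    [0, 0, 0, 0, 0.022, 0, 0],
    [0, 0, 0, 0, 0.025, 0, 0],
    [0, 0, 0, 0, 0.025, 0.01, 0],
    [0, 0, 0, 0, 0.025, 0.025, 0],
    [0, 0, 0, 0, 0.025, 0.04, 0],
    [0, 0, 0, 0, 0.025, 0.05, 0],
    [0, 0, 0, 0, 0.025, 0.05, 0],
    [0, 0, 0, 0, 0.025, 0.05, 0],
    [0, 0, 0, 0, 0.025, 0.05, 0]
  ]
}}

```text
time: 17.17
tcp_pos: [0.5188, -0.0506, 0.243]
eef_rot: [0.013, 0.974, -0.058, 0.217]
force: [-0.3, 0.4, -0.1]
grip_width: 0.0098
grasp_force: 40.0
```

```bash
python3 cap.py w9; python3 - <<'E'
from h import *
S=slotR(-6.83)
g=np.array([.5578,-.0557,.1581])
print(delta(g+S.apply([.0015,0,0]),tool_for(S)))
cv2.imwrite("pics/c9.png",cv2.resize(cv2.imread("pics/w9.png")[110:250,220:420],(600,420),interpolation=cv2.INTER_CUBIC))
E
```

```text
[ 0.51891899 -0.05071631  0.24312674] 17.2167
(array([-0.01, -0.13,  0.04]), array([0.0009, 0.0003, 0.0936]))
```

View pics/c9.png

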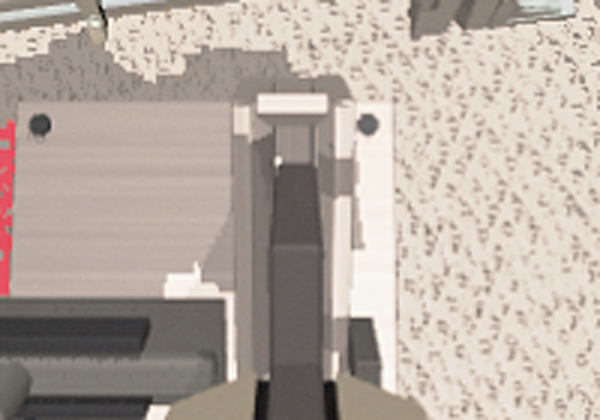

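The spare's foot (crop 275–317) lines up with the slot floor strip. Insert.

{"api": "send_rows", "payload": {
  "motion": [
    [0, 0, 0, 0.001, 0, 0.012, 0],
    [0, 0, 0, 0.001, 0, 0.022, 0],
    [0, 0, 0, 0.001, 0, 0.031, 0],
    [0, 0, 0, 0.001, 0, 0.039, 0],
    [0, 0, 0, 0.001, 0, 0.047, 0],
    [0, 0, 0, 0.001, 0, 0.055, 0],
    [0, 0, 0, 0.001, 0, 0.063, 0],
    [0, 0, 0, 0.001, 0, 0.071, 0],
    [0, 0, 0, 0.001, 0, 0.079, 0],
    [0, 0, 0, 0.001, 0, 0.085, 0]
  ]
}}

```text
time: 18.05
tcp_pos: [0.5557, -0.0553, 0.1647]
eef_rot: [0.013, 0.974, -0.058, 0.216]
force: [-0.5, 3.4, 0.6]
grip_width: 0.01
grasp_force: 40.0
```

```bash
cat > st.py <<'E'
from h import *
S=slotR(-6.83);s=r.sense()
g=np.array([.5578,-.0557,.1581])
print(delta(g,tool_for(S)),S.inv().apply(s["force"]).round(1),s["moment"].round(2),s["grip_width"],s["time"])
E
python3 st.py
```

```text
(array([ 0.02, -0.04,  0.04]), array([-0.0009,  0.0002,  0.0069])) [-0.6  3.3  0.9] [0.86 0.48 0.32] 0.009957370605564729 18.05
```

{"api": "send_rows", "payload": {
  "motion": [
    [0, 0, 0, 0, 0, 0.003, 0],
    [0, 0, 0, 0, 0, 0.005, 0],
    [0, 0, 0, 0, 0, 0.006, 0],
    [0, 0, 0, 0, 0, 0.007, 0],
    [0, 0, 0, 0, 0, 0.0075, 0],
    [0, 0, 0, 0, 0, 0.008, 0],
    [0, 0, 0, 0, 0, 0.0085, 0],
    [0, 0, 0, 0, 0, 0.009, 0],
    [0, 0, 0, 0, 0, 0.009, 0],
    [0, 0, 0, 0, 0, 0.009, 0]
  ]
}}

```text
time: 18.88
tcp_pos: [0.5594, -0.0557, 0.1577]
eef_rot: [0.013, 0.974, -0.058, 0.217]
force: [-0.0, 5.2, -0.7]
grip_width: 0.0094
grasp_force: 40.0
```

```bash
python3 st.py
```

```text
(array([ 0.01, -0.09,  0.04]), array([-0.0012,  0.0001, -0.001 ])) [-0.9  5.1 -0.4] [1.26 0.49 0.54] 0.009425577044053949 18.8833
```

Not bottomed yet; continue gently.

{"api": "send_rows", "payload": {
  "motion": [
    [0, 0, 0, 0, 0, 0.0005, 0],
    [0, 0, 0, 0, 0, 0.001, 0],
    [0, 0, 0, 0, 0, 0.0015, 0],
    [0, 0, 0, 0, 0, 0.002, 0],
    [0, 0, 0, 0, 0, 0.0025, 0],
    [0, 0, 0, 0, 0, 0.0025, 0],
    [0, 0, 0, 0, 0, 0.003, 0],
    [0, 0, 0, 0, 0, 0.003, 0],
    [0, 0, 0, 0, 0, 0.003, 0],
    [0, 0, 0, 0, 0, 0.003, 0]
  ]
}}

```text
time: 19.72
tcp_pos: [0.5601, -0.0558, 0.157]
eef_rot: [0.012, 0.974, -0.058, 0.218]
force: [-28.1, 8.6, 43.1]
grip_width: 0.0094
grasp_force: 40.0
```

```bash
python3 st.py
```

```text
(array([-0.09, -0.18, -0.02]), array([-0.0016,  0.0002, -0.002 ])) [-8.   5.2 51.3] [1.33 2.12 0.47] 0.009353097992440777 19.7167
```

Home (51 N against the floor, slightly deeper than the old module's grasp height). Release, retract.

{"api": "send_rows", "payload": {
  "motion": [
    [0, 0, 0, 0, 0, -0.003, 0],
    [0, 0, 0, 0, 0, -0.003, 45],
    [0, 0, 0, 0, 0, -0.003, 45],
    [0, 0, 0, 0, 0, -0.003, 45],
    [0, 0, 0, 0, 0, -0.003, 45],
    [0, 0, 0, 0, 0, -0.015, 45],
    [0, 0, 0, 0, 0, -0.035, 45],
    [0, 0, 0, 0, 0, -0.055, 45],
    [0, 0, 0, 0, 0, -0.075, 20],
    [0, 0, 0, 0, 0, -0.085, 0]
  ]
}}

```text
time: 20.55
tcp_pos: [0.5245, -0.0525, 0.2333]
eef_rot: [0.013, 0.974, -0.059, 0.217]
force: [-0.7, 0.3, -0.5]
grip_width: 0.0324
grasp_force: 0.0
```

```bash
python3 cap.py w10; python3 - <<'E'
from h import *
import pickle
S=slotR(-6.83);O=np.array([.58684,-.05838,.08537])
p=pickle.load(open("pics/w10.pkl","rb"));im=cv2.imread("pics/w10.png");g=cv2.cvtColor(im,6)
print("tab pred",proj(p,O+S.apply([[0,0,.102],[.015,0,.102],[-.015,0,.102]])),"knob",proj(p,O+S.apply([-.0273,.0792,.107])))
print([delta(O+S.apply(o),tool_for(S)) for o in([-.0273,.115,.15],[-.0273,.115,.091])])
cv2.imwrite("pics/c10.png",cv2.resize(im[140:280,180:400],(770,490),interpolation=cv2.INTER_CUBIC))
E
```

```text
[ 0.52478516 -0.05226489  0.23433338] 20.6
tab pred [[315.13111395 220.98152724]
 [315.06047543 201.66043542]
 [315.19993428 239.53351609]] knob [[209.7402192  257.18091248]]
[(array([-0.01, -0.22, -0.05]), array([-0.0339, -0.1163,  0.0112])), (array([-0.01, -0.22, -0.05]), array([-0.0341, -0.1163,  0.0702]))]
```

View pics/c10.png

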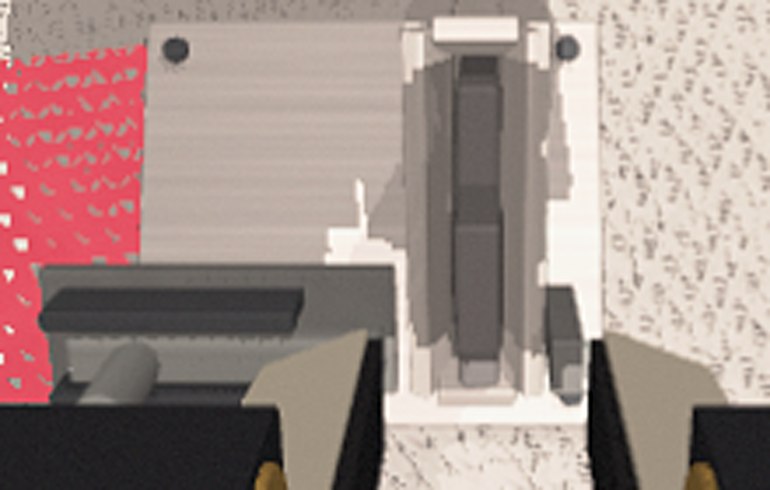

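The spare sits home in the slot: tab top at crop (479,290), matching the old tab's predicted pixels. The knob is at crop (135,360), as predicted. I'll put the closed fingers on the +y side of the knob.

{"api": "send_rows", "payload": {
  "motion": [
    [0, 0, 0, -0.008, -0.03, 0, 0],
    [0, 0, 0, -0.017, -0.06, 0.004, 0],
    [0, 0, 0, -0.026, -0.09, 0.008, 0],
    [0, 0, 0, -0.034, -0.116, 0.011, 0],
    [0, 0, 0, -0.034, -0.118, 0.011, 0],
    [0, 0, 0, -0.034, -0.118, 0.025, 0],
    [0, 0, 0, -0.034, -0.118, 0.04, 0],
    [0, 0, 0, -0.034, -0.118, 0.055, 0],
    [0, 0, 0, -0.034, -0.118, 0.065, 0],
    [0, 0, 0, -0.034, -0.118, 0.07, 0]
  ],
  "grip_force": 20
}}

```text
time: 21.43
tcp_pos: [0.5375, 0.0645, 0.152]
eef_rot: [0.014, 0.975, -0.058, 0.216]
force: [-0.5, -0.8, 0.9]
grip_width: 0.0003
grasp_force: 0.0
```

```bash
cat > sb.py <<'E'
from h import *
S=slotR(-6.83);O=np.array([.58684,-.05838,.08537]);s=r.sense()
print("tcp in slot",S.inv().apply(s["tcp_pos"]-O).round(4),"F",S.inv().apply(s["force"]).round(1),s["grip_width"],s["time"])
E
python3 sb.py
```

```text
tcp in slot [-0.0295  0.1161  0.0873] F [-0.  -0.8  1. ] 0.00027187671208091853 21.4333
```

{"api": "send_rows", "payload": {
  "motion": [
    [0, 0, 0, 0.002, 0, -0.002, 0],
    [0, 0, 0, 0.002, 0.006, -0.002, 0],
    [0, 0, 0, 0.002, 0.011, -0.002, 0],
    [0, 0, 0, 0.002, 0.016, -0.002, 0],
    [0, 0, 0, 0.002, 0.02, -0.002, 0],
    [0, 0, 0, 0.002, 0.025, -0.002, 0],
    [0, 0, 0, 0.002, 0.03, -0.002, 0],
    [0, 0, 0, 0.002, 0.034, -0.002, 0],
    [0, 0, 0, 0.002, 0.038, -0.002, 0],
    [0, 0, 0, 0.002, 0.041, -0.002, 0]
  ]
}}

```text
time: 22.27
tcp_pos: [0.5337, 0.0241, 0.1567]
eef_rot: [0.013, 0.974, -0.058, 0.217]
force: [1.2, 2.1, 1.3]
grip_width: 0.0006
grasp_force: 0.9
```

```bash
python3 sb.py
```

```text
tcp in slot [-0.0265  0.0756  0.0911] F [1.4 2.2 0.8] 0.0006468205191707028 22.2667
```

The bolt is sliding at about 2 N. Continue until the end stop.

{"api": "send_rows", "payload": {
  "motion": [
    [0, 0, 0, 0, 0.002, 0, 0],
    [0, 0, 0, 0, 0.004, 0, 0],
    [0, 0, 0, 0, 0.0055, 0, 0],
    [0, 0, 0, 0, 0.007, 0, 0],
    [0, 0, 0, 0, 0.008, 0, 0],
    [0, 0, 0, 0, 0.009, 0, 0],
    [0, 0, 0, 0, 0.01, 0, 0],
    [0, 0, 0, 0, 0.01, 0, 0],
    [0, 0, 0, 0, 0.01, 0, 0],
    [0, 0, 0, 0, 0.01, 0, 0]
  ]
}}

```text
time: 23.1
tcp_pos: [0.5327, 0.0161, 0.1567]
eef_rot: [0.013, 0.974, -0.057, 0.217]
force: [-0.2, 6.4, -0.2]
grip_width: 0.0004
grasp_force: 3.2
```

```bash
python3 sb.py
```

```text
tcp in slot [-0.0266  0.0675  0.0911] F [-0.9  6.3  0.2] 0.00035476696434293587 23.1
```

{"api": "send_rows", "payload": {
  "motion": [
    [0, 0, 0, 0, 0.0005, 0, 0],
    [0, 0, 0, 0, 0.001, 0, 0],
    [0, 0, 0, 0, 0.0015, 0, 0],
    [0, 0, 0, 0, 0.002, 0, 0],
    [0, 0, 0, 0, 0.002, 0, 0],
    [0, 0, 0, 0, 0.002, 0, 0],
    [0, 0, 0, 0, 0.002, 0, 0],
    [0, 0, 0, 0, 0.002, 0, 0],
    [0, 0, 0, 0, 0.002, 0, 0],
    [0, 0, 0, 0, 0.002, 0, 0]
  ]
}}

```text
time: 23.93
tcp_pos: [0.5327, 0.0158, 0.1567]
eef_rot: [0.012, 0.974, -0.056, 0.217]
force: [0.2, 12.1, 0.1]
grip_width: 0.0005
grasp_force: 6.1
```

```bash
python3 sb.py
```

```text
tcp in slot [-0.0266  0.0672  0.0912] F [-1.1 12.1  0.6] 0.0005370506623878176 23.9333
```

It's at the end stop: force rises with no motion, and the knob has gone from y≈79 to ≈42 mm. Back off and retract.

{"api": "send_rows", "payload": {
  "motion": [
    [0, 0, 0, 0, -0.006, 0, 0],
    [0, 0, 0, 0, -0.015, 0, 0],
    [0, 0, 0, 0, -0.02, -0.01, 0],
    [0, 0, 0, 0, -0.02, -0.04, 0],
    [0, 0, 0, 0, -0.02, -0.07, 0],
    [0, 0, 0, 0, -0.02, -0.1, 0],
    [0, 0, 0, 0, -0.02, -0.13, 0],
    [0, 0, 0, 0, -0.02, -0.14, 0],
    [0, 0, 0, 0, -0.02, -0.14, 0],
    [0, 0, 0, 0, -0.02, -0.14, 0]
  ]
}}

```text
time: 24.77
tcp_pos: [0.4756, 0.0394, 0.2832]
eef_rot: [0.013, 0.974, -0.058, 0.217]
force: [-0.5, -0.2, -0.5]
grip_width: 0.0002
grasp_force: 0.0
```

```bash
python3 cap.py w11; python3 - <<'E'
from h import *
im=cv2.imread("pics/w11.png");cv2.imwrite("pics/c11.png",cv2.resize(im[100:300,60:460],(800,400),interpolation=cv2.INTER_CUBIC))
E
```

```text
[0.47538795 0.03923835 0.2823785 ] 24.8167
```

View pics/c11.png

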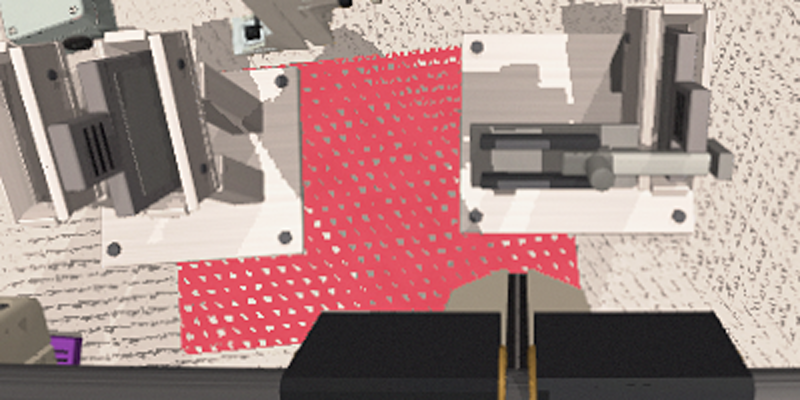

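The bolt lies fully across the slot into the keeper at (720,160), knob at (600,172). The spare is home under it, the old module is parked in the right groove at (120,135), and the left groove is empty. Handing in.

```bash
python3 -c "
from rig import r
print(r.close_job())"
```

```text
the job is handed in; nothing more can be done
None
```

The job is handed in at about 25 s of the 72 s allowed: the old module is parked in the right groove, the spare is fully home in the rack, and the bolt is pushed to its end stop over it. The arm never went near the tape roll, power brick or offcut, but I did not re-check them in a picture at the end.

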